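# Index the welding turntable on by one hole with its sprung plunger

### The job

The next side of the gear on the welding turntable has to come round, so index the turntable on by one hole, counter-clockwise seen from above. Pull the plunger up by its red T-knob and twist it a quarter turn into the rest notch so that it stays up with your hand off it, swing the plate round by its black handle, then lift and twist the knob back so that the pin drops fully home in the next hole. The holes are not evenly spaced, so feel for the hole with a light hand: let the sprung pin ride on the plate and ease the plate on until it drops in, never forcing the plate against the pin or the knob against its sleeve, and leave the tools lying round it where they are.

Things in the scene. Friction and masses are not known exactly. Their poses are not given: they have to be found in the camera images.
- index_table: Blue cast base of a bench turntable, screwed to the worktop, with a 200 mm steel plate on top. Origin: on the turning axis at worktop height; z up. The plunger stands on a blue column and arm at its -y side, its upright axis at [0, -84] mm; the arm's top is at 73 mm. The base does not move.
- faceplate: The turning steel plate, 200 mm across, top 52 mm above the worktop, with a rusty gear (104 mm, top at 72 mm), a nut on it (to 89 mm) and two strap clamps (along its x axis, to 92 mm). Six index holes on a circle of 84 mm radius, drilled to suit the welds, so unevenly: 60 degrees apart, give or take 8. Each is 9.2 mm wide with a 1 mm bevel. Origin as the base's; z up.
- plate_angle (a joint): Angle of the plate in rad, 0 at the start with the pin in a hole, growing counter-clockwise seen from above; the next hole comes under the pin somewhere from 0.91 to 1.19 (60 degrees, give or take 8). In a hole the pin leaves it less than 0.02 rad of play. Friction holds it where it is left (0.35 N m, 4 N at the handle).
- turn_handle (a point): Grip point of the upright black turning handle on the plate, 84 mm from the turning axis, 95 mm above the worktop: a round post 17 mm across whose top is at 111 mm. Free to slip round in the fingers. It starts 60 degrees counter-clockwise from the base's x axis.
- plunger_sleeve: Fixed steel sleeve of the plunger, 26 mm across, crown 92 mm above the worktop. Its origin is on the plunger's axis at worktop height; x and y as the base's. A slot along y, 13 mm deep below the crown, takes the knob's 4 mm cross pin when the plunger is in; a V notch along x, 3 mm deep, is the rest notch.
- plunger_knob: The red T-knob with its cross pin; it rises and turns. Origin on the plunger's axis at worktop height when in; z up; the T-bar lies along its y axis, as does the cross pin.
- knob_bar (a point): Centre of the red T-bar, on the plunger's axis, 111.5 mm above the worktop when the plunger is in. The bar is 56 mm long (y), 11 mm wide (x) and 11 mm high; axes as the knob's. Under it a black hub; keep fingertips above the crown of the sleeve (92 mm).
- plunger_pin: The 8 mm steel index pin that the knob lifts, flat-ended. A spring pushes it down: 8 N when in, 12 N in the rest notch, 14.4 N fully up. Origin on its axis at worktop height when in; z up.
- pin_lift (a joint): How far the plunger is raised, in m: 0 fully home (pin 8 mm deep in a hole); the pin leaves the plate at 0.008 and rests at 0.008 when it stands on the plate between holes; about 0.010 resting in the rest notch; from 0.013 the cross pin is clear of the crown and turns freely; 0.016 is the end of the travel.
- knob_turn (a joint): Turn of the knob in rad, 0 with the cross pin over the deep slot (the only place where the plunger goes in), positive counter-clockwise seen from above; the rest notch is at +1.571 and, the same, at -1.571. From about 0.4 rad either side of it the cross pin slides down into the V by itself; within about 0.1 rad of 0 it drops into the deep slot.
- weld_magnet: Bystander: red triangular welding magnet, 72 x 90 x 14 mm; origin at its underside's centre.
- pliers: Bystander: pliers with red handles, 176 mm long; origin at its underside's centre.
- spanner_0: Bystander: bright open-ended spanner, 188 mm long; origin at its underside's centre.

How it is judged:
By the outcome, as a careful person would: the job done as asked, in the order asked, and still so for the second after the job is handed in, with the robot touching nothing.
It also fails if it takes over 69 s, if anything falls off the work surface, if the arm or the gripper's body presses on something with over 40 N, if the wrist force passes 120 N, or if a joint passes its speed limit or range.

### The arm

A 6-joint arm with a two-finger parallel gripper is mounted at the origin on a cart in front of the work surface, level with it; the furniture and walls round the work are solid. World frame = base frame: x ahead of the robot, y to its left, z up, the work surface at z = 0. Lengths are in m, angles in rad, forces in N, time in s.
With the tool pointing down it reaches from about 0.275 to 0.725 m from the base axis. Payload 15.9 kg.
Tool frame: the origin (TCP) lies at the very end of the fingers, on their centre line; the grasp point (between the pads) lies 19 mm behind it; z points along the fingers, y is the line along which they close (so a half turn about z gives the same grasp; the last joint's range is limited). The gripper opens to 85 mm and grips with 20 to 120 N. Pads are 22 mm wide; open, the fingers measure 114 mm over their backs; the gripper's body (76 mm by 85 mm) begins 54 mm behind the grasp point. The pads swing forward as they close: fully open they stand 13 mm farther back than shut.
Start: joints at [1.227, 0.213, -0.034, 1.323, 0, 1.571], TCP at [0.169, 0.471, 0.231] pointing down, gripper open.
Joint ranges: [-2.98, 2.98], [-0.74, 1.72], [-1.14, 1.35], [-2.1, 2.04], [-1.57, 1.44], [-3.14, 3.14]. Speed limits (rad/s): [1.89, 1.89, 2.39, 2.57, 3.14, 3.14].

### API

Orientations are given as a rotation vector (axis times angle).
In Python, from rig import observe, grab_frame, sign_off gives the robot as it stands.
- The arm moves only by the tool servo_tool, never from a script. Its argument "plan" is a list of rows, each an object with "gripper": the closure in counts, from 0 (fully open) to 255 (shut); "dp": the shift along the tool's x, y, z in cm, a list of three; "yaw": the turn about the tool's z in rad. In form: [{"gripper": gripper, "dp": [dx, dy, dz], "yaw": yaw}, ...]. A call has 1 to 10 rows; each row is the pose to reach, as a shift and turn from the pose commanded when the call began, along the tool's axes at that moment; what a row does not reach only later rows make up. A row lasts 1/10 s, in which the tool goes at most 50 mm and 8.59 degrees, less where a joint would pass 70% of its speed; a pose out of reach is approached as far as the arm can. A call with a gripper value outside its range is refused whole. The fingers move at their own pace and stop on an object; the grip force is fixed at half the most. Time passes only in rows, so rows that repeat a pose let the fingers close. It gives the time, the measured TCP pose, the force, the opening and the grip force at its end, in the units of the state.
- observe(): the state, without advancing time (a new reading comes with each control period).
- grab_frame(name): name is "side" or "top"; returns a dict with "color" (420x560x3 uint8, red, green, blue), "depth" (420x560 float32, m along the optical axis (not along the pixel's ray), 0 where there is no reading), "fx", "fy", "cx", "cy" (pixels), "k1" (the pictures are not rectified: a ray, as slopes to the right and down, at radius r is drawn at 1 + k1 r^2 times it, then the intrinsics apply), "position" and "orientation" of the camera in the world. Camera axes: x right, y up, looking along -z (the intrinsics and any distortion apply to the point x, -y, -z); pixel columns grow to the right and rows downward; lengths in m; the calibration is good to about 2 mm. A picture is of the moment at which its call begins.
- sign_off(): hands the job in; it is judged then, once.
The state is a dict: "time": time; "joints": joint angles; "dq": joint speeds; "effort": joint torques, N m; "position": TCP position; "orientation": TCP orientation; "force": force on the tool from outside, world axes, zero at the start; "torque": the same for the moment, N m; "width": finger opening in m; "finger_force": force on a finger pad.
Only numpy, scipy, OpenCV 4.12 (cv2) and the standard library are available. Lean on these libraries where they do the work, as an engineer would, in place of code of your own. Each camera call takes 0.05 s, during which the arm holds its last target. There are 200 camera calls.

## Working session

There is one attempt and no reset: what is moved stays moved. The work goes in short steps, Python scripts to look and compute and a tool call to move; the robot and the scene stay as the last step left them, time stands still between calls to the robot, and variables do not carry over. Pictures are saved under pics/ and viewed, at most 10 in all, crops included, and the job is handed in when it is done.

Besides the shell and the picture viewer there is one more tool, called after "Request:" as name(argument=value, ...) on one line, values as JSON. servo_tool: Moves the arm, as the interface text tells. Its arguments: {"type":"object","properties":{"plan":{"type":"array","items":{"type":"object","properties":{"gripper":{"type":"number"},"dp":{"type":"array","items":{"type":"number"}},"yaw":{"type":"number"}}}}},"required":["plan"]}

```bash
ls; mkdir -p pics
cat > h.py <<'E'
import numpy as np, cv2, pickle
from scipy.spatial.transform import Rotation as R
def rot(f):
    o=np.array(f["orientation"],float)
    return R.from_rotvec(o).as_matrix() if o.shape==(3,) else (o if o.shape==(3,3) else R.from_quat(o).as_matrix())
def rays(f,uv):
    uv=np.atleast_2d(uv).astype(float)
    d=np.c_[(uv[:,0]-f["cx"])/f["fx"],(uv[:,1]-f["cy"])/f["fy"]]
    s=d.copy()
    for _ in range(10): s=d/(1+f["k1"]*(s**2).sum(1,keepdims=True))
    return np.c_[s[:,0],-s[:,1],-np.ones(len(s))]@rot(f).T
def at_z(f,uv,z):
    r=rays(f,uv);p=np.array(f["position"]);return p+r*((z-p[2])/r[:,2:])
def by_depth(f,uv):
    uv=np.atleast_2d(uv);r=rays(f,uv);d=np.array([f["depth"][int(v),int(u)] for u,v in uv]);return np.array(f["position"])+r*d[:,None]
def cloud(f):
    h,w=f["depth"].shape;u,v=np.meshgrid(np.arange(w),np.arange(h));return by_depth(f,np.c_[u.ravel(),v.ravel()]).reshape(h,w,3)
E
python3 - <<'E'
from h import *
from rig import *
print(observe())
for n in("top","side"):
    f=grab_frame(n);pickle.dump(f,open(n+".pkl","wb"));cv2.imwrite(f"pics/{n}0.png",cv2.resize(f["color"][:,:,::-1],(784,588)))
    print(n,f["position"],f["orientation"],f["fx"],f["k1"])
E
```

```text
pics
{'time': 0.0, 'joints': array([ 1.22698941e+00,  2.13326058e-01, -3.50417207e-02,  1.32349139e+00,
        3.08172572e-06,  1.57080003e+00]), 'dq': array([-0.0002548 , -0.00095286,  0.00070725, -0.00070651, -0.0004637 ,
       -0.00206072]), 'effort': array([-4.94699270e-03, -6.86171579e+01,  4.87115729e+01,  1.78065116e-02,
       -3.98207412e-04,  3.68565100e-05]), 'position': array([0.1684251 , 0.47042996, 0.23083809]), 'orientation': array([-5.37368784e-01, -3.09510503e+00,  1.64397534e-03]), 'force': array([0.30750924, 0.59337692, 0.1185648 ]), 'torque': array([-0.02866748, -0.01899923,  0.00071245]), 'finger_force': 0.0, 'width': 0.08553989760781083}
top [0.50848512 0.02127525 1.11336534] [ 0.05630741 -0.10732507 -1.5443947 ] 407.3582425811436 -0.11758356922695001
side [ 0.60968007 -0.63013816  0.65044797] [ 0.87413973  0.00816046 -0.00122349] 420.37827281877946 -0.018377380898924427
```

View pics/top0.png

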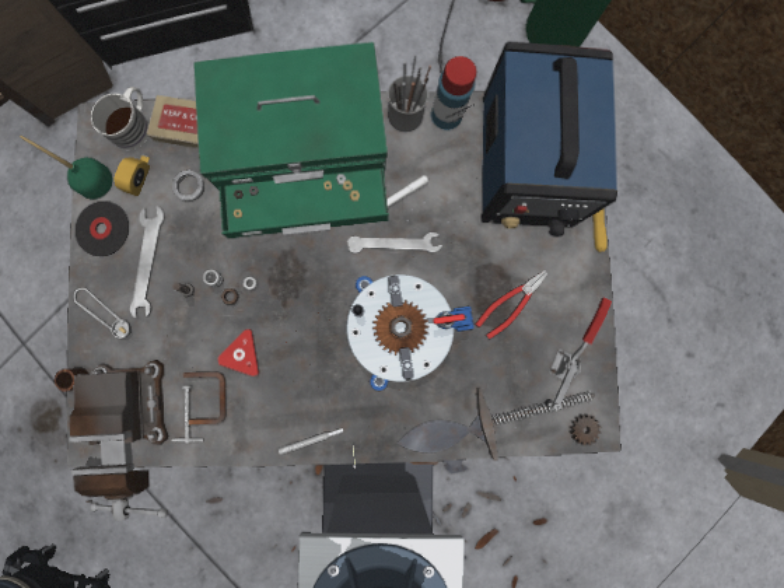

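View pics/side0.png

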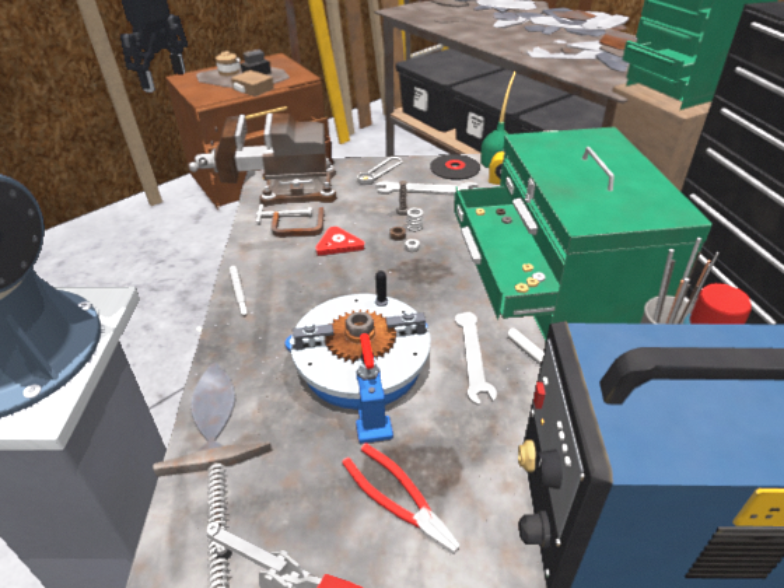

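The top view shows the plate centred near (400,328), the black handle at (358,310), the red T-bar at (448,321) with its column to the right, and the pliers at (515,305). I'll refine these with depth.

Run:
```python
from h import *
from scipy.optimize import least_squares
out=[]
for n in("top","side"):
    f=pickle.load(open(n+".pkl","rb"));P=cloud(f);c=f["color"].astype(int)
    if n=="top": c0=by_depth(f,[[286,262]])[0][:2]; print("guess",by_depth(f,[[286,262],[286,234]]))
    x=P[...,:2]-c0; r=np.hypot(*np.moveaxis(x,-1,0))
    m=(r<.13)&(abs(P[...,2]-.052)<.006)&(c.min(-1)>120)
    pl=P[m]
    # rim: circle fit using convex hull
    h=cv2.convexHull(pl[:,:2].astype(np.float32))[:,0]
    s=least_squares(lambda p:np.hypot(h[:,0]-p[0],h[:,1]-p[1])-p[2],[*c0,.1],loss="soft_l1",f_scale=.001)
    print(n,"plate",s.x,"z",np.median(pl[:,2]),"n",len(pl))
    red=(c[...,0]>140)&(c[...,1]<70)&(c[...,2]<80)&(P[...,2]>.1)&(r<.14)
    k=P[red&(P[...,2]>.112)]; a=k.mean(0); u,sv,vt=np.linalg.svd(k[:,:2]-a[:2],full_matrices=False)
    print("bar",len(k),a,"ext",np.ptp((k[:,:2]-a[:2])@vt[0]),"dir deg",np.degrees(np.arctan2(vt[0,1],vt[0,0])))
    b=(c.max(-1)<60)&(P[...,2]>.085)&(P[...,2]<.125)&(r<.12)&(r>.06)
    b&=P[...,1]>c0[1]+.03
    k=P[b]; print("handle",len(k),k.mean(0),k.min(0),k.max(0))
    for nm in (k.mean(0),a):print("rel",nm[:2]-s.x[:2],np.degrees(np.arctan2(*(nm[:2]-s.x[:2])[::-1])),np.hypot(*(nm[:2]-s.x[:2])))
f=pickle.load(open("top.pkl","rb"))
cr=f["color"][180:320,220:400,::-1];cv2.imwrite("pics/crop.png",cv2.resize(cr,None,fx=4.3,fy=4.3,interpolation=3))
```

```text
guess [[ 0.48147328 -0.02763504  0.05343903]
 [ 0.55410603 -0.0261929   0.05001067]]
top plate [ 0.53743824 -0.02466991  0.0865421 ] z 0.05100926862303545 n 2098
bar 51 [ 0.56184751 -0.08960036  0.23229465] ext 0.16485291512286987 dir deg -65.71372593370172<stdin>:19: RuntimeWarning: Mean of empty slice.
  ret = um.true_divide(
Traceback (most recent call last):
ValueError: zero-size array to reduction operation minimum which has no identity
```

Run:
```python
from h import *
from scipy.optimize import least_squares
c0=np.array([.548,-.027])
for n in("top","side"):
    f=pickle.load(open(n+".pkl","rb"));P=cloud(f);c=f["color"].astype(int)
    x=P[...,:2]-c0; r=np.hypot(*np.moveaxis(x,-1,0))
    m=(r<.12)&(abs(P[...,2]-.052)<.006)&(c.min(-1)>120)
    pl=P[m]
    h=cv2.convexHull(pl[:,:2].astype(np.float32))[:,0]
    s=least_squares(lambda p:np.hypot(h[:,0]-p[0],h[:,1]-p[1])-p[2],[*c0,.1],loss="soft_l1",f_scale=.001)
    print(n,"plate",s.x,"z",np.median(pl[:,2]),"n",len(pl))
    red=(c[...,0]>120)&(c[...,1]<80)&(c[...,2]<90)&(r<.14)&(P[...,2]>.09)&(P[...,2]<.14)
    k=P[red]; a=k.mean(0); vt=np.linalg.svd(k[:,:2]-a[:2],full_matrices=False)[2]
    q=(k[:,:2]-a[:2])@vt[0]; print("bar",len(k),a,"mid",a[:2]+vt[0]*(q.max()+q.min())/2,"ext",np.ptp(q),"z",np.median(k[:,2]),"dir deg",np.degrees(np.arctan2(vt[0,1],vt[0,0])))
    b=(c.max(-1)<75)&(P[...,2]>.085)&(P[...,2]<.125)&(r<.12)&(r>.06)&(P[...,1]>c0[1]+.03)
    k=P[b]; 
    if len(k):
      print("handle",len(k),k.mean(0),k.min(0),k.max(0))
      for nm in (k.mean(0),a):print("rel",np.degrees(np.arctan2(*(nm[:2]-s.x[:2])[::-1])),np.hypot(*(nm[:2]-s.x[:2])))
f=pickle.load(open("top.pkl","rb"))
cr=f["color"][180:320,220:400,::-1];cv2.imwrite("pics/crop.png",cv2.resize(cr,None,fx=4.3,fy=4.2,interpolation=3))
```

```text
top plate [ 0.555159  -0.0257333  0.0996892] z 0.05100749069182109 n 2940
bar 89 [ 0.56974187 -0.10807878  0.11504809] mid [ 0.5697321  -0.10802527] ext 0.053020573971107696 z 0.11506983470423682 dir deg 100.35520751704499
handle 32 [0.58222938 0.05283127 0.10791715] [0.57558591 0.04635252 0.08939081] [0.58935717 0.0587117  0.11377419]
rel 70.98798617108939 0.08309751223814509
rel -79.95739359344297 0.08362678117646166
side plate [ 0.55353629 -0.02551025  0.09991808] z 0.051760568814464114 n 3065
bar 156 [ 0.5688238  -0.11137437  0.11524193] mid [ 0.56831083 -0.10849562] ext 0.05597976312037106 z 0.1159844233430708 dir deg -79.89634965704515
handle 80 [0.58346226 0.0485753  0.09984875] [0.57696199 0.04312868 0.08542156] [0.58988983 0.05739811 0.11236744]
rel 68.0043529178668 0.07990139562363532
rel -79.90467130587666 0.08721441258295462
```

View pics/crop.png

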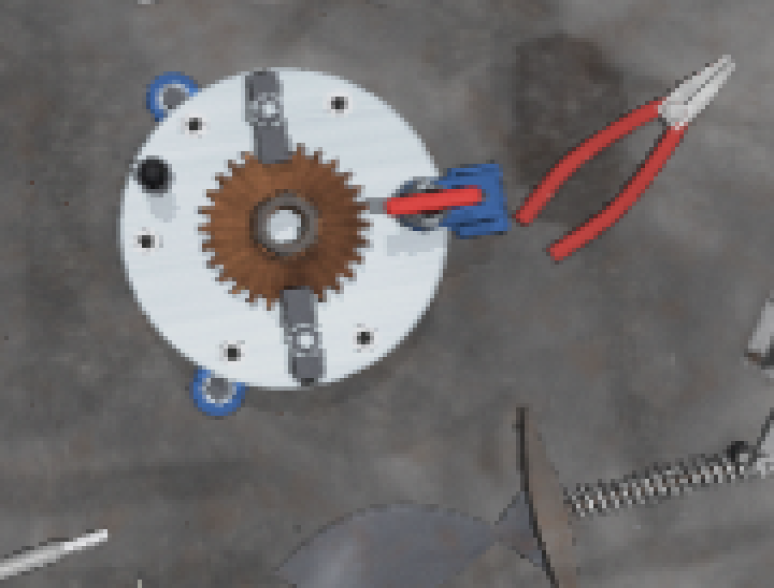

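```bash
cat >> h.py <<'E'
C=np.array([.5545,-.0256]); YAW=np.radians(10.1)
K=C+.084*np.array([np.sin(YAW),-np.cos(YAW)])
def hpos(a): t=YAW+np.pi/3+a; return C+.084*np.array([np.cos(t),np.sin(t)])
def go(s,p,ydeg=None):
    "dp (cm) and yaw for world target p with tool-y heading ydeg (mod 180)"
    M=R.from_rotvec(s["orientation"]).as_matrix(); d=M.T@(np.array(p)-s["position"])*100
    h=np.degrees(np.arctan2(M[1,1],M[0,1])); w=None if ydeg is None else np.radians((h-ydeg+90)%180-90)
    print("dp",d.round(2),"yaw",w if w is None else round(w,3),"heading",h.round(1),"j6",s["joints"][5].round(2))
E
python3 - <<'E'
from h import *
from rig import *
f=pickle.load(open("top.pkl","rb"))
for u,v in [(364,338),(232,352),(146,241),(195,124),(339,103)]:
    p=at_z(f,[[220+u/4.3-.5,180+v/4.2-.5]],.051)[0]; d=p[:2]-C; print(p,np.hypot(*d),(np.degrees(np.arctan2(d[1],d[0]))-10.1+90)%360)
go(observe(),[*K,.16],10.1); print(K,hpos(0))
E
```

```text
[ 0.4876427  -0.07486826  0.051     ] 0.083049742627637 296.28712461617295
[0.47731096 0.00471156 0.051     ] 0.08292730607373444 238.46043267657413
[0.54447042 0.05841061 0.051     ] 0.08460718184063276 176.70801787995802
[0.61808941 0.03073506 0.051     ] 0.08495441530940305 121.43833892585266
[ 0.63363892 -0.05691503  0.051     ] 0.08510933884355155 58.31144622444681
dp [-57.24 -40.97   7.13] yaw 1.051 heading 70.3 j6 1.57
[ 0.5692308  -0.10829827] [0.58309188 0.0533842 ]
```

Request:
servo_tool(plan=[{"gripper": 110,"dp": [-57.3,-40.9,0],"yaw": 1.05},{"gripper": 110,"dp": [-57.3,-40.9,0],"yaw": 1.05},{"gripper": 110,"dp": [-57.3,-40.9,0],"yaw": 1.05},{"gripper": 110,"dp": [-57.3,-40.9,0],"yaw": 1.05},{"gripper": 110,"dp": [-57.3,-40.9,0],"yaw": 1.05},{"gripper": 110,"dp": [-57.3,-40.9,0],"yaw": 1.05},{"gripper": 110,"dp": [-57.3,-40.9,0],"yaw": 1.05},{"gripper": 110,"dp": [-57.3,-40.9,0],"yaw": 1.05},{"gripper": 110,"dp": [-57.3,-40.9,0],"yaw": 1.05},{"gripper": 110,"dp": [-57.3,-40.9,0],"yaw": 1.05}])

```text
time: 1.1
position: [0.4544, 0.0579, 0.2312]
orientation: [-2.017, -2.409, -0.0]
force: [0.8, 1.8, 0.7]
width: 0.0486
finger_force: 0.0
```

```bash
python3 -c "
from h import *
from rig import *
go(observe(),[*K,.14],10.1)"
```

```text
dp [-18.38   8.38   9.12] yaw 0.0 heading 10.1 j6 1.52
```

Request:
servo_tool(plan=[{"gripper": 110,"dp": [-18.4,8.4,6],"yaw": 0},{"gripper": 110,"dp": [-18.4,8.4,6],"yaw": 0},{"gripper": 110,"dp": [-18.4,8.4,6],"yaw": 0},{"gripper": 110,"dp": [-18.4,8.4,6],"yaw": 0},{"gripper": 110,"dp": [-18.4,8.4,9.1],"yaw": 0},{"gripper": 110,"dp": [-18.4,8.4,9.1],"yaw": 0},{"gripper": 110,"dp": [-18.4,8.4,9.1],"yaw": 0}])

```text
time: 1.8
position: [0.5681, -0.1059, 0.1402]
orientation: [-2.016, -2.407, 0.001]
force: [-0.2, 0.9, 0.6]
width: 0.0489
finger_force: 0.0
```

```bash
python3 -c "
from h import *
from rig import *
s=observe();print(s['position'],s['force'],s['time']);go(s,[*K,.098],10.1)
f=grab_frame('side');c=f['color'][200:340,190:350,::-1];cv2.imwrite('pics/a.png',cv2.resize(c,None,fx=4,fy=4,interpolation=3))"
```

```text
[ 0.56807149 -0.10593428  0.14020626] [-0.17783221  0.85851411  0.55888925] 1.8
dp [-0.26  0.08  4.22] yaw 0.0 heading 10.1 j6 1.21
```

View pics/a.png

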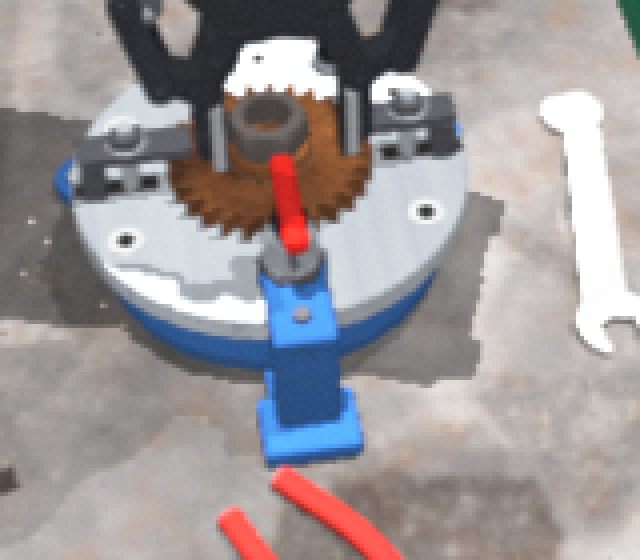

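The open fingers (pads at about (218,130) and (352,120)) straddle the red bar at (290,200). I'll descend and close.

Request:
servo_tool(plan=[{"gripper": 110,"dp": [0,0,1.5],"yaw": 0},{"gripper": 110,"dp": [0,0,3],"yaw": 0},{"gripper": 110,"dp": [0,0,4.2],"yaw": 0},{"gripper": 110,"dp": [0,0,4.2],"yaw": 0},{"gripper": 110,"dp": [0,0,4.2],"yaw": 0}])

```text
time: 2.35
position: [0.5691, -0.1059, 0.0993]
orientation: [2.015, 2.409, 0.001]
force: [0.4, 0.1, -0.7]
width: 0.049
finger_force: 0.0
```

Request:
servo_tool(plan=[{"gripper": 200,"dp": [0,0,0],"yaw": 0},{"gripper": 255,"dp": [0,0,0],"yaw": 0},{"gripper": 255,"dp": [0,0,0],"yaw": 0},{"gripper": 255,"dp": [0,0,0],"yaw": 0},{"gripper": 255,"dp": [0,0,0],"yaw": 0},{"gripper": 255,"dp": [0,0,0],"yaw": 0}])

```text
time: 2.95
position: [0.569, -0.1064, 0.0992]
orientation: [2.016, 2.408, 0.0]
force: [-3.9, 0.1, 9.1]
width: 0.0135
finger_force: 58.5
```

```bash
python3 -c "
from h import *
from rig import *
s=observe();print(s['position'],s['force'],s['torque'],s['width'],s['finger_force'],s['time']);go(s,[*K,.098],10.1)"
```

```text
[ 0.56895287 -0.10642005  0.09918501] [-3.86093834  0.0747508   9.11762144] [-0.01178539  0.92131932  0.04208055] 0.013507941354478532 58.542952509596944 2.95
dp [-0.19 -0.01  0.12] yaw 0.001 heading 10.1 j6 1.21
```

Request:
servo_tool(plan=[{"gripper": 255,"dp": [0,0,-0.4],"yaw": 0},{"gripper": 255,"dp": [0,0,-0.8],"yaw": 0},{"gripper": 255,"dp": [0,0,-1.2],"yaw": 0},{"gripper": 255,"dp": [0,0,-1.5],"yaw": 0},{"gripper": 255,"dp": [0,0,-1.5],"yaw": 0},{"gripper": 255,"dp": [0,0,-1.5],"yaw": 0}])

```text
time: 3.55
position: [0.5686, -0.1063, 0.113]
orientation: [-2.016, -2.409, 0.001]
force: [0.6, -0.9, -14.5]
width: 0.0131
finger_force: 58.8
```

```bash
python3 -c "
from h import *
from rig import *
s=observe();print(s['position'],s['force'],s['torque'],s['width'],s['finger_force'],s['time']);go(s,[*K,.098],10.1)
f=grab_frame('side');P=cloud(f);c=f['color'].astype(int);r=np.hypot(P[...,0]-K[0],P[...,1]-K[1])
m=(c[...,0]>120)&(c[...,1]<80)&(c[...,2]<90)&(r<.035)&(P[...,2]>.09);k=P[m];print(len(k),k.mean(0),np.percentile(k[:,2],[10,50,90]))"
```

```text
[ 0.56855955 -0.10627535  0.11303406] [  0.61964999  -0.89628994 -14.46998211] [-0.27258549  0.03228866  0.001218  ] 0.01311016258798742 58.78472106065601 3.55
dp [-0.21  0.03  1.5 ] yaw 0.001 heading 10.1 j6 1.21
156 [ 0.56935809 -0.11170961  0.12892951] [0.12604966 0.12929545 0.13113943]
```

Request:
servo_tool(plan=[{"gripper": 255,"dp": [0,0,-0.05],"yaw": 0},{"gripper": 255,"dp": [0,0.03,-0.05],"yaw": 0.14},{"gripper": 255,"dp": [-0.01,0.06,-0.05],"yaw": 0.28},{"gripper": 255,"dp": [-0.02,0.08,-0.05],"yaw": 0.42},{"gripper": 255,"dp": [-0.03,0.1,-0.05],"yaw": 0.56},{"gripper": 255,"dp": [-0.04,0.12,-0.05],"yaw": 0.7}])

```text
time: 4.2
position: [0.5695, -0.1064, 0.1135]
orientation: [-2.724, -1.563, 0.002]
force: [-2.5, -1.3, -13.8]
width: 0.0128
finger_force: 58.8
```

Request:
servo_tool(plan=[{"gripper": 255,"dp": [-0.01,0.03,0],"yaw": 0.14},{"gripper": 255,"dp": [-0.02,0.06,0],"yaw": 0.28},{"gripper": 255,"dp": [-0.03,0.09,0],"yaw": 0.42},{"gripper": 255,"dp": [-0.05,0.11,0],"yaw": 0.56},{"gripper": 255,"dp": [-0.07,0.13,0],"yaw": 0.7},{"gripper": 255,"dp": [-0.08,0.14,0],"yaw": 0.8},{"gripper": 255,"dp": [-0.09,0.15,0],"yaw": 0.87},{"gripper": 255,"dp": [-0.09,0.15,0],"yaw": 0.87},{"gripper": 255,"dp": [-0.09,0.15,0],"yaw": 0.87}])

```text
time: 5.1
position: [0.5702, -0.1076, 0.1134]
orientation: [-3.128, -0.283, 0.002]
force: [-4.4, 3.6, -14.9]
width: 0.0132
finger_force: 58.7
```

```bash
python3 -c "
from h import *
from rig import *
s=observe();print(s['position'],s['force'],s['torque'],s['width'],s['finger_force'],s['time']);go(s,[*K,.098],-79.9)"
```

```text
[ 0.57024843 -0.10755017  0.1133913 ] [ -4.38334199   3.61152643 -14.85354838] [0.65729318 1.02532147 0.02117614] 0.013181400823772765 58.717804164625704 5.1
dp [-0.11  0.06  1.54] yaw 0.004 heading -79.7 j6 2.77
```

Request:
servo_tool(plan=[{"gripper": 255,"dp": [0,0,0.15],"yaw": 0},{"gripper": 255,"dp": [0,0,0.3],"yaw": 0},{"gripper": 255,"dp": [0,0,0.4],"yaw": 0},{"gripper": 255,"dp": [0,0,0.4],"yaw": 0},{"gripper": 255,"dp": [0,0,0.4],"yaw": 0}])

```text
time: 5.6
position: [0.5703, -0.1075, 0.1097]
orientation: [-3.128, -0.283, 0.002]
force: [-6.6, 3.6, -10.6]
width: 0.0134
finger_force: 59.4
```

Still carrying about 11 N, so it is close to resting in the notch. I'll ease it down slightly, then release.

Request:
servo_tool(plan=[{"gripper": 255,"dp": [0,0,0.04],"yaw": 0},{"gripper": 255,"dp": [0,0,0.08],"yaw": 0},{"gripper": 255,"dp": [0,0,0.08],"yaw": 0},{"gripper": 200,"dp": [0,0,0.08],"yaw": 0},{"gripper": 110,"dp": [0,0,0.08],"yaw": 0},{"gripper": 110,"dp": [0,0,0.08],"yaw": 0},{"gripper": 110,"dp": [0,0,0.08],"yaw": 0},{"gripper": 110,"dp": [0,0,-2],"yaw": 0},{"gripper": 110,"dp": [0,0,-4],"yaw": 0},{"gripper": 110,"dp": [0,0,-4],"yaw": 0}])

```text
time: 6.6
position: [0.5725, -0.1083, 0.1526]
orientation: [3.128, 0.279, 0.007]
force: [0.6, 0.2, 0.1]
width: 0.0484
finger_force: 0.0
```

```bash
cat >> h.py <<'E'
def knob(save=None):
    from rig import grab_frame
    f=grab_frame('side');P=cloud(f);c=f['color'].astype(int);r=np.hypot(P[...,0]-K[0],P[...,1]-K[1])
    m=(c[...,0]>120)&(c[...,1]<80)&(c[...,2]<90)&(r<.035)&(P[...,2]>.09);k=P[m]
    t=k[k[:,2]>np.median(k[:,2])-.004]; a=t.mean(0);vt=np.linalg.svd(t[:,:2]-a[:2],full_matrices=False)[2]
    print("knob n",len(k),a.round(4),"z10/50/90",np.percentile(k[:,2],[10,50,90]).round(4),"dir",np.degrees(np.arctan2(vt[0,1],vt[0,0])).round(1))
    if save: cv2.imwrite(save,cv2.resize(f['color'][200:340,190:350,::-1],None,fx=4,fy=4,interpolation=3))
    return f
E
python3 -c "
from h import *
from rig import *
s=observe();print(s['position'],s['force'],s['time']);knob('pics/b.png')
H=hpos(0);go(s,[*H,.14],-20)"
```

```text
[ 0.57254703 -0.10833876  0.15259966] [0.64017757 0.22789569 0.1315156 ] 6.6
knob n 183 [ 0.5649 -0.1111  0.1316] z10/50/90 [0.1193 0.1245 0.127 ] dir 9.3
dp [  3.9  -15.73   1.25] yaw -1.044 heading -79.8 j6 2.78
```

View pics/b.png

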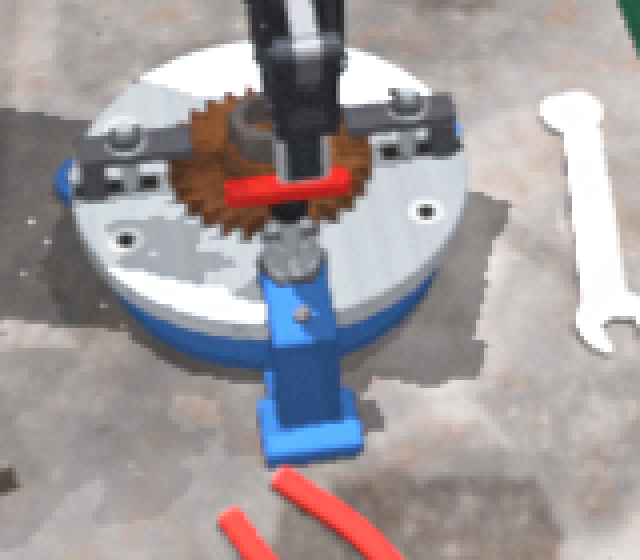

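Bar now lies crosswise at (290,188), raised in the rest notch. On to the handle.

```bash
sed -i 's/^C=.*/C=np.array([.5543,-.0250]); YAW=np.radians(10.1)/' h.py; python3 -c "
from h import *
from rig import *
go(observe(),[*hpos(0),.14],-20)
print(K,hpos(0))"
```

```text
dp [  3.94 -15.77   1.11] yaw -1.044 heading -79.8 j6 2.78
[ 0.5690308  -0.10769827] [0.58289188 0.0539842 ]
```

Request:
servo_tool(plan=[{"gripper": 110,"dp": [3.9,-15.8,0],"yaw": -1.044},{"gripper": 110,"dp": [3.9,-15.8,0],"yaw": -1.044},{"gripper": 110,"dp": [3.9,-15.8,0],"yaw": -1.044},{"gripper": 110,"dp": [3.9,-15.8,0],"yaw": -1.044},{"gripper": 110,"dp": [3.9,-15.8,0],"yaw": -1.044},{"gripper": 110,"dp": [3.9,-15.8,0],"yaw": -1.044},{"gripper": 110,"dp": [3.9,-15.8,1.2],"yaw": -1.044},{"gripper": 110,"dp": [3.9,-15.8,1.2],"yaw": -1.044},{"gripper": 110,"dp": [3.9,-15.8,1.2],"yaw": -1.044}])

```text
time: 7.55
position: [0.5811, 0.0543, 0.1374]
orientation: [-2.577, -1.796, 0.001]
force: [-0.3, 0.9, 0.6]
width: 0.0484
finger_force: 0.0
```

```bash
python3 -c "
from h import *
from rig import *
s=observe();print(s['position'],s['time']);go(s,[*hpos(0),.08],-20)
f=grab_frame('top');cv2.imwrite('pics/c.png',cv2.resize(f['color'][180:320,220:400,::-1],None,fx=4.3,fy=4.2,interpolation=3))"
```

```text
[0.58106212 0.05434943 0.13740383] 7.55
dp [0.03 0.19 5.74] yaw -0.004 heading -20.3 j6 2.02
```

View pics/c.png

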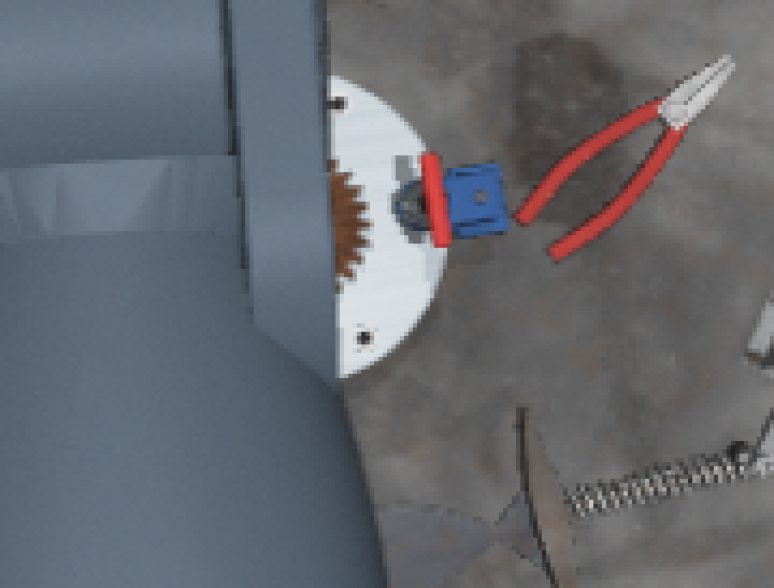

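The arm hides the handle here. The knob at (437,200) is crosswise and the next hole is unmoved at (364,338). I'll descend and grip the handle.

Request:
servo_tool(plan=[{"gripper": 110,"dp": [0,0.15,2],"yaw": 0},{"gripper": 110,"dp": [0,0.15,4],"yaw": 0},{"gripper": 110,"dp": [0,0.15,5.7],"yaw": 0},{"gripper": 110,"dp": [0,0.15,5.7],"yaw": 0},{"gripper": 110,"dp": [0,0.15,5.7],"yaw": 0},{"gripper": 255,"dp": [0,0.15,5.7],"yaw": 0},{"gripper": 255,"dp": [0,0.15,5.7],"yaw": 0},{"gripper": 255,"dp": [0,0.15,5.7],"yaw": 0},{"gripper": 255,"dp": [0,0.15,5.7],"yaw": 0},{"gripper": 255,"dp": [0,0.15,5.7],"yaw": 0}])

```text
time: 8.6
position: [0.5834, 0.054, 0.0819]
orientation: [2.573, 1.801, 0.002]
force: [-2.4, 0.1, 8.1]
width: 0.0147
finger_force: 58.8
```

Run:
```python
from h import *
from rig import *
s=observe();p=s['position'];print(p,s['force'],s['width'],s['finger_force'],s['time'],np.hypot(*(p[:2]-C)))
a0=np.arctan2(p[1]-C[1],p[0]-C[0]);r=.084;print(np.degrees(a0))
M=R.from_rotvec(s["orientation"]).as_matrix()
for a in np.arange(.1,1.02,.1):
    d=np.array([*(C+np.hypot(*(p[:2]-C))*np.array([np.cos(a0+a),np.sin(a0+a)])-p[:2]),0]);print(a.round(2),(M.T@d*100).round(2))
```

```text
[0.58336964 0.05400455 0.08193778] [-2.38327094  0.08743479  8.09114091] 0.014679917202409876 58.77798307919875 8.6 0.08418290882458822
69.79896226305554
0.1 [-0.04 -0.84 -0.  ]
0.2 [-0.16 -1.67 -0.  ]
0.3 [-0.37 -2.49 -0.  ]
0.4 [-0.65 -3.28 -0.01]
0.5 [-1.02 -4.04 -0.01]
0.6 [-1.45 -4.76 -0.01]
0.7 [-1.96 -5.43 -0.01]
0.8 [-2.53 -6.05 -0.01]
0.9 [-3.16 -6.6  -0.01]
1.0 [-3.85 -7.1  -0.01]
```

Request:
servo_tool(plan=[{"gripper": 255,"dp": [-0.01,-0.42,0],"yaw": -0.05},{"gripper": 255,"dp": [-0.04,-0.84,0],"yaw": -0.1},{"gripper": 255,"dp": [-0.09,-1.26,0],"yaw": -0.15},{"gripper": 255,"dp": [-0.16,-1.67,0],"yaw": -0.2},{"gripper": 255,"dp": [-0.26,-2.08,0],"yaw": -0.25},{"gripper": 255,"dp": [-0.37,-2.49,0],"yaw": -0.3},{"gripper": 255,"dp": [-0.5,-2.89,0],"yaw": -0.35},{"gripper": 255,"dp": [-0.65,-3.28,0],"yaw": -0.4},{"gripper": 255,"dp": [-0.83,-3.66,0],"yaw": -0.45},{"gripper": 255,"dp": [-1.02,-4.04,0],"yaw": -0.5}])

```text
time: 9.6
position: [0.5424, 0.0584, 0.082]
orientation: [2.044, 2.383, 0.004]
force: [3.3, 0.6, 4.5]
width: 0.0149
finger_force: 59.4
```

Request:
servo_tool(plan=[{"gripper": 255,"dp": [-0.01,-0.42,0],"yaw": -0.05},{"gripper": 255,"dp": [-0.04,-0.84,0],"yaw": -0.1},{"gripper": 255,"dp": [-0.09,-1.26,0],"yaw": -0.15},{"gripper": 255,"dp": [-0.16,-1.67,0],"yaw": -0.2},{"gripper": 255,"dp": [-0.26,-2.08,0],"yaw": -0.25},{"gripper": 255,"dp": [-0.37,-2.49,0],"yaw": -0.3},{"gripper": 255,"dp": [-0.5,-2.89,0],"yaw": -0.35},{"gripper": 255,"dp": [-0.65,-3.28,0],"yaw": -0.4},{"gripper": 255,"dp": [-0.83,-3.66,0],"yaw": -0.45},{"gripper": 255,"dp": [-1.02,-4.04,0],"yaw": -0.5}])

```text
time: 10.6
position: [0.5038, 0.0425, 0.0819]
orientation: [1.391, 2.815, 0.003]
force: [1.1, 4.4, 5.5]
width: 0.0149
finger_force: 59.6
```

Request:
servo_tool(plan=[{"gripper": 255,"dp": [0,0,0],"yaw": 0},{"gripper": 200,"dp": [0,0,0],"yaw": 0},{"gripper": 110,"dp": [0,0,0],"yaw": 0},{"gripper": 110,"dp": [0,0,0],"yaw": 0},{"gripper": 110,"dp": [0,0,0],"yaw": 0},{"gripper": 110,"dp": [0,0,-2],"yaw": 0},{"gripper": 110,"dp": [0,0,-4],"yaw": 0},{"gripper": 110,"dp": [0,0,-6.5],"yaw": 0},{"gripper": 110,"dp": [0,0,-7.5],"yaw": 0},{"gripper": 110,"dp": [0,0,-7.5],"yaw": 0}])

```text
time: 11.6
position: [0.5038, 0.0421, 0.1567]
orientation: [1.394, 2.813, 0.002]
force: [0.2, 1.2, -0.9]
width: 0.0487
finger_force: 0.0
```

Run:
```python
from h import *
from rig import *
s=observe();p=s['position'];print(p,s['force'],s['time'],np.degrees(np.arctan2(p[1]-C[1],p[0]-C[0]))-69.8)
go(s,[*K,.155],100.1)
knob()
```

```text
[0.50376564 0.04205318 0.15674684] [ 0.19953906  1.23898744 -0.93557185] 11.6 57.20336127144276
dp [-15.87  -3.88   0.19] yaw -1.096 heading 37.3 j6 1.0
knob n 211 [ 0.5689 -0.1097  0.1253] z10/50/90 [0.1198 0.1251 0.1271] dir -169.7
```

Request:
servo_tool(plan=[{"gripper": 110,"dp": [-15.9,-3.9,0],"yaw": -1.096},{"gripper": 110,"dp": [-15.9,-3.9,0],"yaw": -1.096},{"gripper": 110,"dp": [-15.9,-3.9,0],"yaw": -1.096},{"gripper": 110,"dp": [-15.9,-3.9,0],"yaw": -1.096},{"gripper": 110,"dp": [-15.9,-3.9,0],"yaw": -1.096},{"gripper": 110,"dp": [-15.9,-3.9,0],"yaw": -1.096},{"gripper": 110,"dp": [-15.9,-3.9,0],"yaw": -1.096},{"gripper": 110,"dp": [-15.9,-3.9,0],"yaw": -1.096},{"gripper": 110,"dp": [-15.9,-3.9,0],"yaw": -1.096},{"gripper": 110,"dp": [-15.9,-3.9,0],"yaw": -1.096}])

```text
time: 12.65
position: [0.5678, -0.108, 0.1548]
orientation: [0.272, -3.128, -0.001]
force: [0.1, -1.1, 0.2]
width: 0.0484
finger_force: 0.0
```

Run:
```python
from h import *
from rig import *
s=observe();p=s['position'];print(p,s['force'],s['time'])
go(s,[*K,.1093],100.1)
f=grab_frame('top')
cv2.imwrite('pics/d.png',cv2.resize(f['color'][180:320,220:400,::-1],None,fx=4.3,fy=4.2,interpolation=3))
```

```text
[ 0.56782802 -0.10804183  0.15478224] [ 0.14668554 -1.11123603  0.22216051] 12.65
dp [-0.13  0.01  4.55] yaw -0.003 heading 99.9 j6 -0.36
```

View pics/d.png

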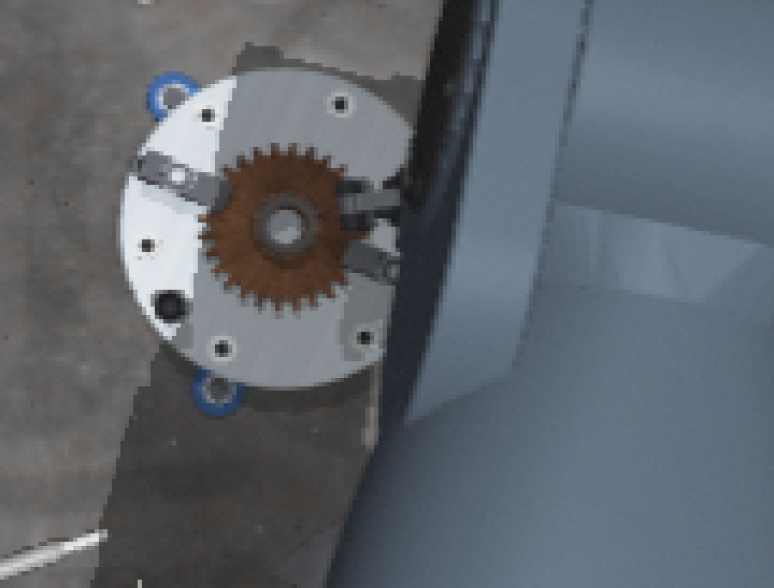

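Request:
servo_tool(plan=[{"gripper": 110,"dp": [-0.08,0.02,2],"yaw": 0},{"gripper": 110,"dp": [-0.08,0.02,3.8],"yaw": 0},{"gripper": 110,"dp": [-0.08,0.02,4.5],"yaw": 0},{"gripper": 110,"dp": [-0.08,0.02,4.5],"yaw": 0},{"gripper": 110,"dp": [-0.08,0.02,4.5],"yaw": 0},{"gripper": 255,"dp": [-0.08,0.02,4.5],"yaw": 0},{"gripper": 255,"dp": [-0.08,0.02,4.5],"yaw": 0},{"gripper": 255,"dp": [-0.08,0.02,4.5],"yaw": 0},{"gripper": 255,"dp": [-0.08,0.02,4.5],"yaw": 0},{"gripper": 255,"dp": [-0.08,0.02,4.5],"yaw": 0}])

```text
time: 13.7
position: [0.5693, -0.1075, 0.1116]
orientation: [-0.276, 3.128, 0.001]
force: [-1.8, 2.6, 6.8]
width: 0.0121
finger_force: 58.6
```

Request:
servo_tool(plan=[{"gripper": 255,"dp": [0,0,-0.15],"yaw": 0},{"gripper": 255,"dp": [0,0,-0.3],"yaw": 0},{"gripper": 255,"dp": [0,0,-0.45],"yaw": 0},{"gripper": 255,"dp": [0,0,-0.45],"yaw": 0},{"gripper": 255,"dp": [0,0,-0.45],"yaw": 0}])

```text
time: 14.2
position: [0.5689, -0.1076, 0.115]
orientation: [0.276, -3.129, -0.001]
force: [4.2, 3.0, -13.6]
width: 0.0116
finger_force: 58.6
```

Run:
```python
from h import *
from rig import *
s=observe();p=s['position'];print(p,s['force'],s['torque'],s['width'],s['time'])
go(s,[*K,.1093],100.1)
knob()
```

```text
[ 0.56888305 -0.10763243  0.11499331] [  4.17297227   3.03687154 -13.64960082] [ 0.79207492 -0.77554367 -0.00217232] 0.01161725882357384 14.2
dp [-0.01 -0.01  0.57] yaw -0.0 heading 100.1 j6 -0.36
knob n 117 [ 0.5654 -0.1105  0.1281] z10/50/90 [0.1223 0.1278 0.1301] dir -170.3
```

Request:
servo_tool(plan=[{"gripper": 255,"dp": [0,0,-0.06],"yaw": 0},{"gripper": 255,"dp": [0,0,-0.06],"yaw": -0.14},{"gripper": 255,"dp": [0,0,-0.06],"yaw": -0.28},{"gripper": 255,"dp": [0,0,-0.06],"yaw": -0.42},{"gripper": 255,"dp": [0,0,-0.06],"yaw": -0.56},{"gripper": 255,"dp": [0,0,-0.06],"yaw": -0.7}])

```text
time: 14.85
position: [0.5688, -0.1076, 0.1157]
orientation: [1.341, -2.841, -0.001]
force: [1.5, 5.4, -13.9]
width: 0.0117
finger_force: 58.7
```

Request:
servo_tool(plan=[{"gripper": 255,"dp": [0,0,0],"yaw": -0.14},{"gripper": 255,"dp": [0,0,0],"yaw": -0.28},{"gripper": 255,"dp": [0,0,0],"yaw": -0.42},{"gripper": 255,"dp": [0,0,0],"yaw": -0.56},{"gripper": 255,"dp": [0,0,0],"yaw": -0.7},{"gripper": 255,"dp": [0,0,0],"yaw": -0.8},{"gripper": 255,"dp": [0,0,0],"yaw": -0.87},{"gripper": 255,"dp": [0,0,0],"yaw": -0.87}])

```text
time: 15.65
position: [0.5685, -0.1074, 0.1156]
orientation: [2.41, -2.015, -0.002]
force: [0.3, 4.9, -14.3]
width: 0.012
finger_force: 58.7
```

Run:
```python
from h import *
from rig import *
s=observe();p=s['position'];print(p,s['force'],s['torque'],s['width'],s['time'])
go(s,[*K,.1093],10.1)
```

```text
[ 0.56852907 -0.10744498  0.11559254] [  0.32094508   4.86940611 -14.34323546] [ 1.13488848 -0.27486562  0.0182235 ] 0.011979293048546629 15.65
dp [ 0.03 -0.05  0.63] yaw 0.002 heading -169.8 j6 -1.94
```

Request:
servo_tool(plan=[{"gripper": 255,"dp": [0,0,0.1],"yaw": 0},{"gripper": 255,"dp": [0,0,0.2],"yaw": 0},{"gripper": 255,"dp": [0,0,0.3],"yaw": 0},{"gripper": 255,"dp": [0,0,0.3],"yaw": 0},{"gripper": 255,"dp": [0,0,0.3],"yaw": 0}])

```text
time: 16.15
position: [0.5685, -0.1075, 0.1126]
orientation: [2.408, -2.018, -0.002]
force: [1.3, 6.0, -13.1]
width: 0.0121
finger_force: 58.8
```

Request:
servo_tool(plan=[{"gripper": 255,"dp": [0,0,0.1],"yaw": 0},{"gripper": 255,"dp": [0,0,0.2],"yaw": 0},{"gripper": 255,"dp": [0,0,0.25],"yaw": 0},{"gripper": 255,"dp": [0,0,0.25],"yaw": 0}])

```text
time: 16.55
position: [0.5685, -0.1075, 0.1102]
orientation: [2.408, -2.018, -0.002]
force: [1.2, 4.1, -12.6]
width: 0.0115
finger_force: 59.0
```

Request:
servo_tool(plan=[{"gripper": 255,"dp": [0,0,0.05],"yaw": 0},{"gripper": 255,"dp": [0,0,0.1],"yaw": 0},{"gripper": 255,"dp": [0,0,0.1],"yaw": 0}])

```text
time: 16.85
position: [0.5688, -0.1075, 0.1098]
orientation: [-2.407, 2.018, 0.001]
force: [-1.4, 5.0, -3.5]
width: 0.012
finger_force: 60.8
```

The pin has landed on the plate, with the load down to 3.5 N. I'll release and rise.

Request:
servo_tool(plan=[{"gripper": 200,"dp": [0,0,0],"yaw": 0},{"gripper": 110,"dp": [0,0,0],"yaw": 0},{"gripper": 110,"dp": [0,0,0],"yaw": 0},{"gripper": 110,"dp": [0,0,0],"yaw": 0},{"gripper": 110,"dp": [0,0,-2],"yaw": 0},{"gripper": 110,"dp": [0,0,-4.5],"yaw": 0},{"gripper": 110,"dp": [0,0,-4.5],"yaw": 0}])

```text
time: 17.55
position: [0.5706, -0.1082, 0.1576]
orientation: [-2.406, 2.017, -0.006]
force: [0.5, 1.2, 0.3]
width: 0.0484
finger_force: 0.0
```

Run:
```python
from h import *
from rig import *
s=observe();p=s['position'];print(p,s['force'],s['time'])
knob('pics/e.png'); a=np.radians(57.2); go(s,[*hpos(a),.155],69.9+57.2-90)
```

```text
[ 0.57058308 -0.10819793  0.15756844] [0.50841498 1.17505437 0.32255857] 17.55
knob n 160 [ 0.5682 -0.1098  0.1243] z10/50/90 [0.1199 0.124  0.1253] dir -80.2
dp [-15.94   4.     0.21] yaw -0.472 heading -170.0 j6 -1.93
```

View pics/e.png

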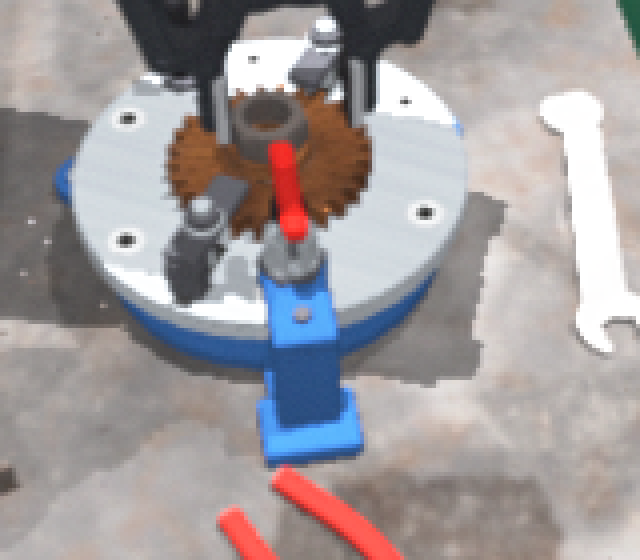

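The bar (290,190) is aligned with the slot and raised about 8 mm: the pin is riding on the plate. I'll go back to the handle.

Request:
servo_tool(plan=[{"gripper": 110,"dp": [-15.9,4.0,0],"yaw": -0.472},{"gripper": 110,"dp": [-15.9,4.0,0],"yaw": -0.472},{"gripper": 110,"dp": [-15.9,4.0,0],"yaw": -0.472},{"gripper": 110,"dp": [-15.9,4.0,0],"yaw": -0.472},{"gripper": 110,"dp": [-15.9,4.0,0],"yaw": -0.472},{"gripper": 110,"dp": [-15.9,4.0,0],"yaw": -0.472},{"gripper": 110,"dp": [-15.9,4.0,0],"yaw": -0.472}])

```text
time: 18.3
position: [0.5023, 0.0408, 0.1541]
orientation: [2.811, -1.402, -0.0]
force: [-0.1, -0.6, -0.1]
width: 0.0487
finger_force: 0.0
```

Run:
```python
from h import *
from rig import *
s=observe();p=s['position'];print(p,s['force'],s['time'])
a=np.radians(57.2); go(s,[*hpos(a),.081],69.9+57.2-90)
```

```text
[0.50233386 0.04075461 0.15411707] [-0.12109656 -0.63896819 -0.06655329] 18.3
dp [-0.02 -0.15  7.31] yaw -0.002 heading -143.0 j6 -2.13
```

Request:
servo_tool(plan=[{"gripper": 110,"dp": [0,-0.12,2.5],"yaw": 0},{"gripper": 110,"dp": [0,-0.12,5],"yaw": 0},{"gripper": 110,"dp": [0,-0.12,7.3],"yaw": 0},{"gripper": 110,"dp": [0,-0.12,7.3],"yaw": 0},{"gripper": 110,"dp": [0,-0.12,7.3],"yaw": 0},{"gripper": 255,"dp": [0,-0.12,7.3],"yaw": 0},{"gripper": 255,"dp": [0,-0.12,7.3],"yaw": 0},{"gripper": 255,"dp": [0,-0.12,7.3],"yaw": 0},{"gripper": 255,"dp": [0,-0.12,7.3],"yaw": 0},{"gripper": 255,"dp": [0,-0.12,7.3],"yaw": 0}])

```text
time: 19.3
position: [0.5036, 0.0424, 0.0827]
orientation: [-2.812, 1.399, -0.003]
force: [-1.8, -1.1, 7.9]
width: 0.0146
finger_force: 59.0
```

Request:
servo_tool(plan=[{"gripper": 255,"dp": [0,0.1,0],"yaw": -0.012},{"gripper": 255,"dp": [0,0.2,0],"yaw": -0.024},{"gripper": 255,"dp": [0.01,0.3,0],"yaw": -0.036},{"gripper": 255,"dp": [0.01,0.4,0],"yaw": -0.048},{"gripper": 255,"dp": [0.02,0.5,0],"yaw": -0.06}])

```text
time: 19.8
position: [0.5006, 0.04, 0.0827]
orientation: [-2.851, 1.312, -0.004]
force: [5.8, 5.4, 4.0]
width: 0.015
finger_force: 58.6
```

```bash
cat >> h.py <<'E'
def st():
    from rig import observe
    s=observe();p=s['position'];d=p[:2]-C;t=np.arctan2(d[1],d[0]);F=s['force']
    print(p.round(4),"F",F.round(1),"ang",(np.degrees(t)-69.9).round(2),"r",np.hypot(*d).round(4),"Ftan",(-F[0]*np.sin(t)+F[1]*np.cos(t)).round(1),"t",s['time'])
    return s
E
python3 -c "
from h import *
st();knob()"
```

```text
[0.5006 0.04   0.0827] F [5.8 5.4 4. ] ang 59.68 r 0.0843 Ftan -7.9 t 19.8
knob n 156 [ 0.5684 -0.1102  0.1238] z10/50/90 [0.1191 0.1237 0.1252] dir -80.1
```

Request:
servo_tool(plan=[{"gripper": 255,"dp": [0,0.06,0],"yaw": -0.007},{"gripper": 255,"dp": [0,0.12,0],"yaw": -0.014},{"gripper": 255,"dp": [0,0.18,0],"yaw": -0.021},{"gripper": 255,"dp": [0,0.24,0],"yaw": -0.028},{"gripper": 255,"dp": [0.01,0.3,0],"yaw": -0.036}])

```text
time: 20.35
position: [0.4983, 0.038, 0.0827]
orientation: [-2.874, 1.261, -0.004]
force: [4.2, 6.4, 3.2]
width: 0.015
finger_force: 58.7
```

```bash
python3 -c "
from h import *
st();knob()"
```

```text
[0.4983 0.038  0.0827] F [4.2 6.4 3.2] ang 61.73 r 0.0843 Ftan -7.4 t 20.35
knob n 156 [ 0.5683 -0.11    0.1233] z10/50/90 [0.1188 0.1233 0.1249] dir -80.4
```

Request:
servo_tool(plan=[{"gripper": 255,"dp": [0,0.04,0],"yaw": -0.005},{"gripper": 255,"dp": [0,0.08,0],"yaw": -0.01},{"gripper": 255,"dp": [0,0.12,0],"yaw": -0.014},{"gripper": 255,"dp": [0,0.16,0],"yaw": -0.019}])

```text
time: 20.8
position: [0.4966, 0.0365, 0.0827]
orientation: [-2.887, 1.234, -0.003]
force: [1.1, 2.5, 7.0]
width: 0.0147
finger_force: 59.3
```

```bash
python3 -c "
from h import *
st();knob()"
```

```text
[0.4966 0.0365 0.0827] F [1.1 2.5 7. ] ang 63.25 r 0.0843 Ftan -2.5 t 20.8
knob n 155 [ 0.5685 -0.1102  0.1159] z10/50/90 [0.1123 0.116  0.1174] dir -80.6
```

The knob has dropped to its home height (0.116 m) at about 63.3°. I'll let go and retreat.

Request:
servo_tool(plan=[{"gripper": 200,"dp": [0,0,0],"yaw": 0},{"gripper": 110,"dp": [0,0,0],"yaw": 0},{"gripper": 110,"dp": [0,0,0],"yaw": 0},{"gripper": 110,"dp": [0,0,0],"yaw": 0},{"gripper": 110,"dp": [0,0,-2],"yaw": 0},{"gripper": 110,"dp": [0,0,-5],"yaw": 0},{"gripper": 110,"dp": [0,0,-9],"yaw": 0},{"gripper": 110,"dp": [0,0,-12],"yaw": 0},{"gripper": 110,"dp": [0,0,-12],"yaw": 0},{"gripper": 110,"dp": [0,0,-12],"yaw": 0}])

```text
time: 21.85
position: [0.4959, 0.0362, 0.2015]
orientation: [-2.888, 1.235, -0.001]
force: [-0.5, 1.0, -0.1]
width: 0.0483
finger_force: 0.0
```

```bash
python3 -c "
from h import *
st();knob('pics/g.png');d=pickle.load(open('side.pkl','rb'));import rig
rig.grab_frame=lambda n:d
knob()"
```

```text
[0.4959 0.0362 0.2015] F [-0.5  1.  -0.1] ang 63.76 r 0.0847 Ftan -0.3 t 21.85
knob n 157 [ 0.5684 -0.1098  0.1159] z10/50/90 [0.1117 0.1158 0.1173] dir -80.2
knob n 156 [ 0.5685 -0.1104  0.1159] z10/50/90 [0.1124 0.116  0.1174] dir -79.9
```

View pics/g.png

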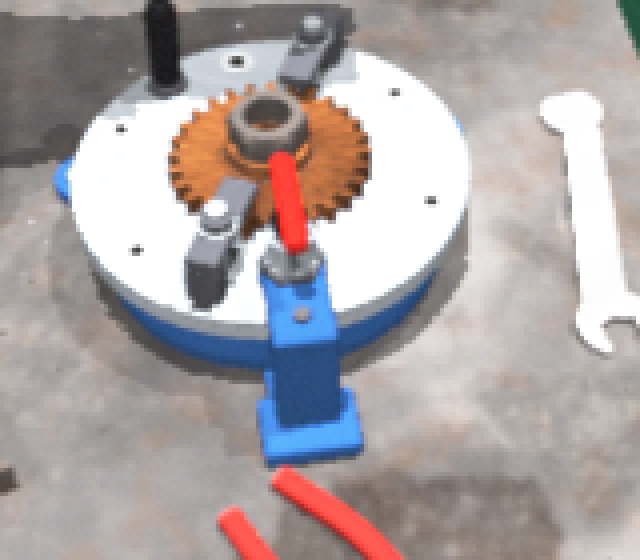

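The knob (290,200) sits at the same height and heading as in the first picture (0.1159 m), the handle at (163,45) is clear of the gripper, and the spanner and pliers are where they were.

```bash
python3 -c "
from rig import *
print(sign_off())"
```

```text
the job is handed in; nothing more can be done
None
```

The turntable is indexed on one hole counter-clockwise (about 63°) with the pin fully home, the arm clear and the tools around it left where they were; I handed the job in at about 22 s, but no verdict came back.

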